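Sound the tablet tubes, pack the kit

ROBOT

A 6-joint arm with a two-finger parallel gripper is mounted at the origin on the work surface. World frame = base frame: x ahead of the robot, y to its left, z up, the work surface at z = 0. Lengths are in m, angles in rad, forces in N, time in s.
With the tool pointing down it reaches from about 0.3 to 0.825 m from the base axis. Payload 5.4 kg.
Tool frame: the origin (TCP) lies at the very end of the fingers, on their centre line; the grasp point (between the pads) lies 19 mm behind it; z points along the fingers, x is the direction in which the jaws open and shut, and the axes are right-handed (so a half turn about z gives the same grasp; the last joint's range is limited). The gripper opens to 92 mm and grips with 3 to 60 N. Pads are 20 mm wide; open, the fingers measure 128 mm over their backs; the gripper's body (75 mm by 189 mm) begins 69 mm behind the grasp point.
Start: joints at [1.02, 0.158, 1.597, -0, 1.386, -0.21], TCP at [0.192, 0.542, 0.215] pointing down, gripper open.
Joint ranges: [-2.91, 2.91], [-0.94, 2.29], [0.18, 2.7], [-1.29, 4.43], [0.17, 2.64], [-3, 3]. Speed limits (rad/s): [2.57, 2.57, 3.14, 3.14, 3.14, 3.14].

INTERFACE

Orientations are given as a rotation vector (axis times angle).
In Python, from workcell import bot gives the robot as it stands. Calls block until the motion is done:
- bot.goto(position, orientation): joint-space move of the TCP to a pose.
- bot.line_to(position, rot=None, max_speed=0.15): straight line of the TCP; rot=None keeps the orientation; max_speed is the mean speed in m/s.
- bot.set_joints(angles): joint-space move.
- bot.set_gripper(opening, newtons=None): opening from 0.0 (shut) to 1.0 (fully open); newtons is the grip in N (None keeps the last); returns when the fingers have stopped.
- bot.hold(seconds).
- bot.inverse_kinematics(position, orientation): joint angles nearest the present ones, or None.
- bot.read_camera(name): name is "side" or "top" or "wrist"; returns a dict with "pixels" (480x640x3 uint8, blue, green, red), "fx", "fy", "cx", "cy" (pixels), "R" (3x3) and "t" (3): a world point X has camera coordinates R X + t. Camera axes: x right, y down, z forward; pixel columns grow to the right and rows downward; lengths in m; the calibration is good to about 2 mm. A picture is of the moment at which its call begins. There is no depth.
A pose or a line that the arm cannot do raises bot.MotionError and nothing moves.
- bot.job_done(): hands the job in, once; it reports no verdict.
Readings, each from a call of its own:
- bot.current_clock(): time.
- bot.current_joints(): joint angles.
- bot.current_joint_vel(): joint speeds.
- bot.current_effort(): joint torques, N m.
- bot.current_ee_pos(): TCP position.
- bot.current_tool_rot(): TCP orientation.
- bot.current_contact_force(): force on the tool from outside, world axes, zero at the start.
- bot.current_ft_torque(): the same for the moment, N m.
- bot.current_opening(): opening from 0.0 (shut) to 1.0 (fully open).
Only numpy, scipy, OpenCV 4.12 (cv2) and the standard library are available. Lean on these libraries where they do the work, as an engineer would, in place of code of your own. Each camera call takes 0.05 s, during which the arm holds its last target. There are 200 camera calls.

TASK

With the dip rod, push the grey disc in every white tablet tube down onto the tablets until it stops, and note by the black ring on the rod whether the tube is well filled (ring still showing above the mouth) or part-used (ring gone inside). Once all of them are pushed down, stand the well-filled tubes upright in the blue kit case, one to a bay, and the part-used ones upright on the grey reorder tray, and put the rod back upright in its stand. Last of all lay the blue lift-out tray squarely on top of the case; leave everything else on the counter alone.

Things in the scene. Friction and masses are not known exactly. Their poses are not given: they have to be found in the camera images.
- tube_1: white open tablet tube, 46 mm across, 70 mm tall, bore 34 mm, about 0.14 kg, standing loose. Origin: centre of the underside, z up. Two to four of five are present (else None), all looking alike; how high its hidden stack of tablets reaches cannot be seen and has to be found with the rod; which tube stands where changes.
- disc_1 (a joint): m that the loose grey disc (32 mm across, 4 mm thick) inside tube_1 has been pushed down. At 0, the start, its top is 4 mm below the mouth. It slides with about 2.5 N plus 8 N per m/s, stays where left, and stops hard on the tablets: after 12 to 26 mm in a well-filled tube, 40 to 50 mm in a part-used one.
- tube_2: white open tablet tube, 46 mm across, 70 mm tall, bore 34 mm, about 0.14 kg, standing loose. Origin: centre of the underside, z up. Two to four of five are present (else None), all looking alike; how high its hidden stack of tablets reaches cannot be seen and has to be found with the rod; which tube stands where changes.
- disc_2 (a joint): m that the loose grey disc (32 mm across, 4 mm thick) inside tube_2 has been pushed down. At 0, the start, its top is 4 mm below the mouth. It slides with about 2.5 N plus 8 N per m/s, stays where left, and stops hard on the tablets: after 12 to 26 mm in a well-filled tube, 40 to 50 mm in a part-used one.
- tube_3: white open tablet tube, 46 mm across, 70 mm tall, bore 34 mm, about 0.14 kg, standing loose. Origin: centre of the underside, z up. Two to four of five are present (else None), all looking alike; how high its hidden stack of tablets reaches cannot be seen and has to be found with the rod; which tube stands where changes.
- disc_3 (a joint): m that the loose grey disc (32 mm across, 4 mm thick) inside tube_3 has been pushed down. At 0, the start, its top is 4 mm below the mouth. It slides with about 2.5 N plus 8 N per m/s, stays where left, and stops hard on the tablets: after 12 to 26 mm in a well-filled tube, 40 to 50 mm in a part-used one.
- tube_4: white open tablet tube, 46 mm across, 70 mm tall, bore 34 mm, about 0.14 kg, standing loose. Origin: centre of the underside, z up. Two to four of five are present (else None), all looking alike; how high its hidden stack of tablets reaches cannot be seen and has to be found with the rod; which tube stands where changes.
- disc_4 (a joint): m that the loose grey disc (32 mm across, 4 mm thick) inside tube_4 has been pushed down. At 0, the start, its top is 4 mm below the mouth. It slides with about 2.5 N plus 8 N per m/s, stays where left, and stops hard on the tablets: after 12 to 26 mm in a well-filled tube, 40 to 50 mm in a part-used one.
- tube_5: white open tablet tube, 46 mm across, 70 mm tall, bore 34 mm, about 0.14 kg, standing loose. Origin: centre of the underside, z up. Two to four of five are present (else None), all looking alike; how high its hidden stack of tablets reaches cannot be seen and has to be found with the rod; which tube stands where changes.
- disc_5 (a joint): m that the loose grey disc (32 mm across, 4 mm thick) inside tube_5 has been pushed down. At 0, the start, its top is 4 mm below the mouth. It slides with about 2.5 N plus 8 N per m/s, stays where left, and stops hard on the tablets: after 12 to 26 mm in a well-filled tube, 40 to 50 mm in a part-used one.
- dip_rod: steel dip rod, upright in its stand: 140 mm long, 0.12 kg, foot 22 mm across and 8 mm thick, stem 12 mm, black head (grip) 26 mm across, 112 to 140 mm above the foot's underside. Origin: centre of the foot's underside, z up. Black ring on the stem 36 to 40 mm above the origin; with the disc fully down it shows clear above the mouth (well filled) or is inside (part-used).
- stand: fixed dark steel rod stand, foot plate 80 mm across, socket 44 mm outside, 50 mm tall, bore 30 mm; the rod's foot rests on its inner floor 8 mm above the counter. Origin: centre of the underside. Near the front on one side, with the reorder tray on the other; the sides change.
- kit_case: fixed blue case, open on top: 116 mm (own x) by 236 mm (own y), 84 mm tall, walls and floor 5 mm. A divider at y = 0, 4 mm wide, rising only 15 mm above the floor, makes two bays 106 x 111 mm centred at y = +56 and -56 mm, one tube to a bay. Origin: centre of the underside. Left or right of the tubes.
- lift_tray: loose blue lift-out tray, the case's upper layer: 132 mm (own x) by 252 mm (own y), rim 15 mm high, floor 3 mm, 0.3 kg; upright grey grip bar in the middle, 14 mm along x, 60 mm along y, top 37 mm above the underside. Origin: centre of the underside, z up. Starts on the counter across from the case; on the case it rests on the rim, origin 84 mm above the counter.
- reorder_tray: fixed flat grey reorder tray, 120 mm (own x) by 210 mm (own y), rim 12 mm high, walls and floor 4 mm; room for two tubes side by side along y. Origin: centre of the underside.
- dropper: bystander: small amber glass dropper bottle, 30 mm across, 60 mm tall, standing among the tubes; leave alone. Origin: centre of the underside
- salve_jar: bystander: small white salve jar, 36 mm across, 35 mm tall, standing among the tubes; leave alone. Origin: centre of the underside
- stock_bottle: bystander: closed white stock bottle, 68 mm across, 140 mm tall, towards the far side; leave alone. Origin: centre of the underside
- amber_bottle: bystander: closed amber bottle with a white cap, 56 mm across, 100 mm tall, towards the far side; leave alone. Origin: centre of the underside
- mug: bystander: white mug, 80 mm across, 90 mm tall, towards the far side; leave alone. Origin: centre of the underside
- spatula: bystander: counting spatula, 200 mm long, lying flat towards the far side; leave alone. Origin: at its middle
- carton: bystander: small carton 50 x 90 x 60 mm near the right edge of the counter; leave alone. Origin: centre of the underside
Things that resemble listed ones, but are neither listed nor needed, are in the scene too. What is shaped like the tube_4 but purple is not meant.

How it is judged:
By the outcome, as a careful person would: the job done as asked, in the order asked, and still so for the second after the job is handed in, with the robot touching nothing.
Of tube_2, tube_3, tube_5 only 1 to 2 are there at a start; the rules pass over those that are not, and their reading is None.
Of tube_1, tube_4 only 1 to 2 are there at a start; the rules pass over those that are not, and their reading is None.
At some moment in a run one of tube_1, tube_2, tube_3, tube_4, tube_5, lift_tray may be knocked a few centimetres aside while the robot is not near it.
It also fails if it takes over 210 s, if anything falls off the work surface, if the arm or the gripper's body presses on something with over 40 N, if the wrist force passes 120 N, or if a joint passes its speed limit or range.

## Working session

There is one attempt and no reset: what is moved stays moved. The work goes in short steps, each a Python script; the robot and the scene stay as the last script left them, time stands still between calls to the robot, and variables do not carry over. Pictures are saved under pics/ and viewed, on a budget of 14 in all, crops included, one or two more only if the job needs it, and the job is handed in when it is done.

```bash
mkdir -p pics; ls; python3 - <<'E'
from workcell import bot
import cv2,pickle
for n in("top","side"):
    c=bot.read_camera(n); cv2.imwrite(f"pics/{n}0.png",c["pixels"]); pickle.dump(c,open(f"{n}0.pkl","wb"))
    print(n,c["fx"],c["R"].round(3).tolist(),c["t"])
print(bot.current_clock(),bot.current_tool_rot(),bot.current_contact_force())
E
```

```text
pics
top 621.2039052482039 [[0.016, -1.0, -0.003], [-0.98, -0.015, -0.201], [0.2, 0.007, -0.98]] [-0.08997022  0.57565651  1.44373763]
side 511.33213915531366 [[-0.861, -0.508, -0.008], [-0.337, 0.583, -0.739], [0.38, -0.634, -0.674]] [0.45591624 0.30241136 0.8748813 ]
0.1 [ 2.56547511e+00  1.81219379e+00 -2.36344051e-03] [ 0.03301805  0.17048746 -0.37196918]
```

View pics/top0.png

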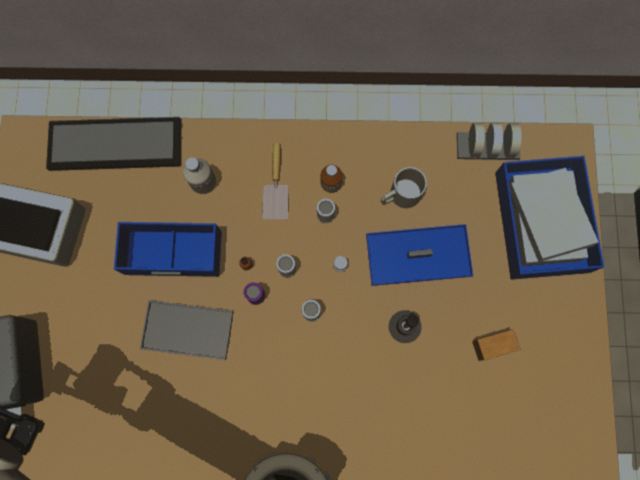

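View pics/side0.png

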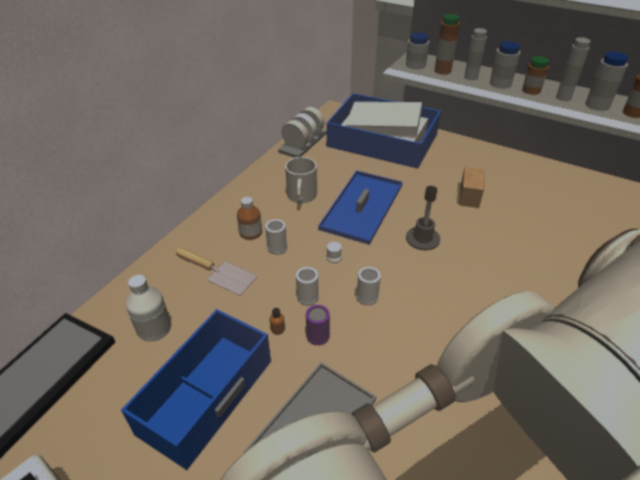

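Candidates, as top-view pixels:
- White tubes: (326,210), (286,265) and (312,310).
- Lookalikes: purple tube (255,293), salve jar (341,263) and mug (408,187).
- Lift tray (420,255) versus the blue box of papers (550,215).
- Case (168,249), reorder tray (187,330), stand with rod (405,326).

I'll measure these and check them in one crop.

```bash
cat > h.py <<'E'
from workcell import bot
import cv2,numpy as np,pickle
def ray(c,u,v,z):
    d=c["R"].T@np.array([(u-c["cx"])/c["fx"],(v-c["cy"])/c["fy"],1.]); o=-c["R"].T@c["t"]
    return o+d*(z-o[2])/d[2]
def proj(c,X):
    p=c["R"]@np.asarray(X,float)+c["t"]; return np.array([c["fx"]*p[0]/p[2]+c["cx"],c["fy"]*p[1]/p[2]+c["cy"]])
def down(a): return np.pi*np.array([np.cos(a/2),np.sin(a/2),0])
def rect(c,mask,z):
    """pose of biggest blob's min-area rectangle on plane z (centre, sides, yaw of long side)"""
    k=max(cv2.findContours(mask,0,1)[0],key=cv2.contourArea).reshape(-1,2)
    P=np.array([ray(c,u,v,z)[:2] for u,v in k]); 
    (cen,s,a)=cv2.minAreaRect((P*1000).astype(np.float32))
    a=np.radians(a)+(0 if s[0]>s[1] else np.pi/2); a=(a)%np.pi
    return np.array(cen)/1000,sorted(s),a
E
python3 - <<'E'
from h import *
c=pickle.load(open("top0.pkl","rb")); im=c["pixels"]; hsv=cv2.cvtColor(im,cv2.COLOR_BGR2HSV)
blue=cv2.inRange(hsv,(105,120,20),(130,255,255))
def win(m,x0,y0,x1,y1):
    o=np.zeros_like(m); o[y0:y1,x0:x1]=m[y0:y1,x0:x1]; return cv2.morphologyEx(o,cv2.MORPH_CLOSE,np.ones((5,5)))
print("lift",rect(c,win(blue,355,215,485,295),.015))
for z in(.084,): print("case",rect(c,win(blue,105,210,230,285),z))
gray=cv2.inRange(hsv,(0,0,20),(180,60,140))
print("reorder",rect(c,win(gray,130,290,245,370),.012))
vis=cv2.resize(im[180:380,100:480],None,fx=2,fy=2,interpolation=cv2.INTER_CUBIC)
white=cv2.inRange(hsv,(0,0,95),(180,60,255))
for n,u,v,z in(("A",326,210,.07),("B",286,265,.07),("C",312,310,.07),("purple",255,293,.07),("jar",341,263,.035),("dropper",246,262,.06),("stand",405,326,.0),("rodtop",411,317,.148)):
    print(n,ray(c,u,v,z).round(3))
for n,(x,y) in dict(A=(326,210),B=(286,265),C=(312,310)).items():
    k=max(cv2.findContours(win(white,x-16,y-16,x+17,y+20),0,1)[0],key=cv2.contourArea)
    print(n,cv2.boundingRect(k),cv2.minEnclosingCircle(k))
cv2.imwrite("pics/crop1.png",vis)
E
```

```text
lift (array([ 0.58557867, -0.31545813]), [130.2682647705078, 249.89830017089844], np.float64(1.6792019467974963))
case (array([0.58092969, 0.29841919]), [117.12953186035156, 236.98043823242188], np.float64(1.5689594114330145))
reorder (array([0.39091873, 0.25283391]), [119.23192596435547, 210.4338836669922], np.float64(1.4647736201119155))
A [ 0.681 -0.083  0.07 ]
B [0.543 0.01  0.07 ]
C [ 0.436 -0.054  0.07 ]
purple [0.475 0.082 0.07 ]
jar [ 0.557 -0.122  0.035]
dropper [0.551 0.108 0.06 ]
stand [ 0.408 -0.281  0.   ]
rodtop [ 0.416 -0.276  0.148]
A (316, 198, 19, 19) ((325.3260803222656, 206.67391967773438), 9.420002937316895)
B (276, 254, 19, 19) ((284.5, 263.5), 10.12432861328125)
C (301, 299, 20, 22) ((310.1567077636719, 309.52984619140625), 10.690067291259766)
```

View pics/crop1.png

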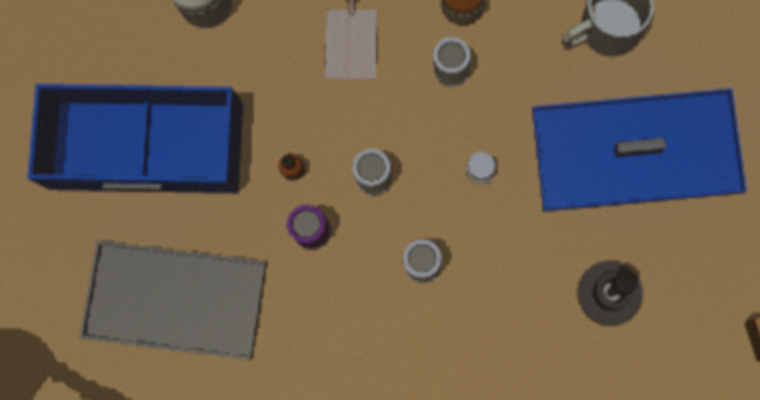

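Crop shows the rim centres A (326,207.5), B (286,263.5) and C (311,309.5), and the rod head at about (413,318). The purple tube is rejected. Next I'll go above the rod.

```bash
python3 - <<'E'
from h import *
c=pickle.load(open("top0.pkl","rb"))
for n,u,v,z in(("A",326,207.5,.07),("B",286,263.5,.07),("C",311,309.5,.07),("stand",405,326.5,.0),("rodtop",413,317,.148),("stock",193,163,.14),("amber",331,171,.1),("mug",408,180,.09)):
    print(n,ray(c,u,v,z).round(3))
for P in([.41,-.28,.3],[.68,-.083,.22],[.58,.298,.2],[.39,.25,.15],[.585,-.315,.2]):
    print(P,[ (d,None if (q:=bot.inverse_kinematics(P,down(np.radians(d)))) is None else round(q[5],2)) for d in(-90,-60,-30,0,30,60,90)])
p=bot.current_ee_pos(); bot.line_to([p[0],p[1],.3],max_speed=.3)
bot.goto([.41,-.28,.3],down(np.radians(60)))
w=bot.read_camera("wrist"); pickle.dump(w,open("w1.pkl","wb")); cv2.imwrite("pics/w1.png",w["pixels"])
print(w["R"].round(3).tolist(),(-w["R"].T@w["t"]).round(3),bot.current_clock(),proj(w,[.41,-.28,.148]))
E
```

```text
A [ 0.687 -0.083  0.07 ]
B [0.547 0.011 0.07 ]
C [ 0.438 -0.051  0.07 ]
stand [ 0.407 -0.281  0.   ]
rodtop [ 0.416 -0.281  0.148]
stock [0.771 0.232 0.14 ]
amber [ 0.77  -0.094  0.1  ]
mug [ 0.753 -0.281  0.09 ]
[0.41, -0.28, 0.3] [(-90, np.float64(0.73)), (-60, np.float64(0.2)), (-30, np.float64(-0.32)), (0, np.float64(-0.84)), (30, np.float64(-1.37)), (60, np.float64(-1.89)), (90, np.float64(-2.41))]
[0.68, -0.083, 0.22] [(-90, np.float64(1.27)), (-60, np.float64(0.75)), (-30, np.float64(0.23)), (0, np.float64(-0.3)), (30, np.float64(-0.82)), (60, np.float64(-1.34)), (90, np.float64(-1.87))]
[0.58, 0.298, 0.2] [(-90, np.float64(1.86)), (-60, np.float64(1.34)), (-30, np.float64(0.81)), (0, np.float64(0.29)), (30, np.float64(-0.23)), (60, np.float64(-0.76)), (90, np.float64(-1.28))]
[0.39, 0.25, 0.15] [(-90, np.float64(1.88)), (-60, np.float64(1.36)), (-30, np.float64(0.83)), (0, np.float64(0.31)), (30, np.float64(-0.22)), (60, np.float64(-0.74)), (90, np.float64(-1.26))]
[0.585, -0.315, 0.2] [(-90, np.float64(0.9)), (-60, np.float64(0.37)), (-30, np.float64(-0.15)), (0, np.float64(-0.68)), (30, np.float64(-1.2)), (60, np.float64(-1.72)), (90, np.float64(-2.25))]
[[0.5, 0.866, 0.001], [0.839, -0.484, 0.248], [0.215, -0.123, -0.969]] [ 0.349 -0.246  0.469] 3.5667 [320.83640616 228.87797698]
```

View pics/w1.png

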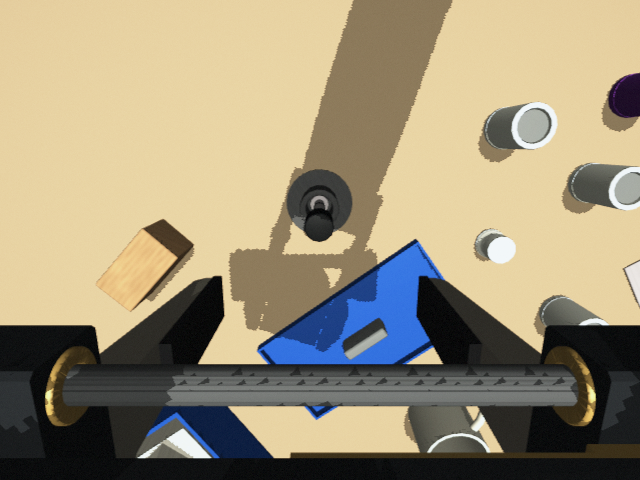

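The rod head is at (319,226), within about 2 mm of the prediction (321,229). I'll grasp it and carry it over C.

```bash
python3 - <<'E'
from h import *
w=pickle.load(open("w1.pkl","rb")); p=ray(w,319,226,.148); print(p, ray(w,533,125,.07), ray(w,626,188,.07))
R=down(np.radians(60))
bot.line_to([p[0],p[1],.2],R,.25); bot.line_to([p[0],p[1],.117],R,.12)
bot.set_gripper(0,40); print(bot.current_opening()*92, bot.current_contact_force())
bot.line_to([p[0],p[1],.26],R,.15); print(bot.current_contact_force())
C=[.438,-.053]
bot.goto([*C,.26],R); bot.hold(.3); print(bot.current_contact_force())
w=bot.read_camera("wrist"); pickle.dump(w,open("w2.pkl","wb")); cv2.imwrite("pics/w2.png",w["pixels"])
print(proj(w,[*C,.07]),bot.current_clock())
E
```

```text
[ 0.40704763 -0.28010353  0.148     ] [ 0.43869797 -0.05319613  0.07      ] [0.5449501  0.00633949 0.07      ]
24.820421069712346 [-0.26812032 -0.37343418 -0.23672001]
[-0.928975    0.30430218 -1.19518839]
[ 0.5254697  -0.41887135 -0.7004584 ]
[322.14704037 220.00464235] 8.3417
```

View pics/w2.png

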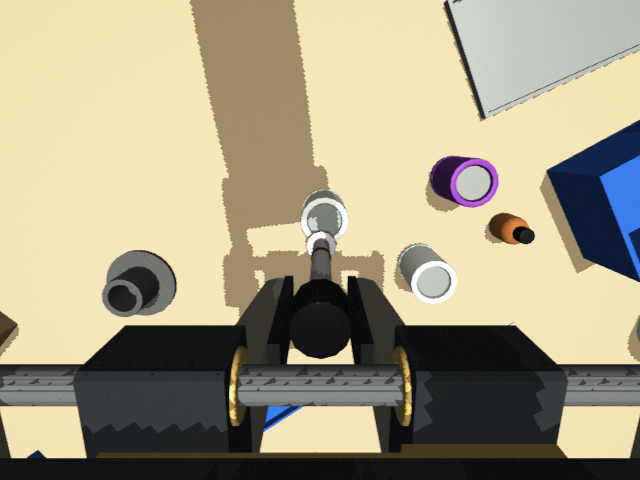

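C's rim is at (325,218) and the rod foot hangs at about (320,242). B's rim is at (434,282) and the empty socket mouth at (123,296). I'll correct and push with force guarding.

```bash
cat >> h.py <<'E'
def push(xy,R,off=.109):
    bot.line_to([*xy,.19],R,.15); bot.hold(.2); f0=bot.current_contact_force()
    z=.177; bot.line_to([*xy,z],R,.06); log=[]
    while z>off+.008:
        z-=.002; bot.line_to([*xy,z],R,.04); f=bot.current_contact_force()-f0; log.append((round(z-off,3),*f.round(1)))
        if f[2]>14:   # confirm a hard stop
            bot.hold(.15); f=bot.current_contact_force()-f0
            if f[2]>10: break
    print(f0.round(1),log[::4],log[-3:],bot.current_ee_pos().round(4),"stop f",f.round(1),"open",bot.current_opening()*92)
    return bot.current_ee_pos()[2]-off
E
python3 - <<'E'
from h import *
w=pickle.load(open("w2.pkl","rb")); C=ray(w,325,218,.07); print(C,"B",ray(w,434,282,.07),"foot pred",proj(w,[.438,-.053,.155]),"sock",ray(w,123,296,.05))
R=down(np.radians(60)); d=push(C[:2],R); print("rod z",d,"disc depth",.066-d)
c=bot.read_camera("side"); p=proj(c,[*C[:2],.07]).astype(int)
x,y=p-[50,60]; cv2.imwrite("pics/c1.png",cv2.resize(c["pixels"][max(y,0):y+110,x:x+100],None,fx=5,fy=5,interpolation=cv2.INTER_CUBIC))
print(bot.current_clock())
E
```

```text
[ 0.4376849  -0.04969781  0.07      ] B [0.54739918 0.01142281 0.07      ] foot pred [322.86041167 242.05269257] sock [ 0.40662327 -0.2768786   0.05      ]
[-0.5  0.3 -0.8] [(0.066, np.float64(0.5), np.float64(-0.2), np.float64(-0.6)), (0.058, np.float64(1.2), np.float64(-1.2), np.float64(0.0)), (0.05, np.float64(-0.1), np.float64(0.4), np.float64(-0.1)), (0.042, np.float64(0.7), np.float64(-0.9), np.float64(-0.1)), (0.034, np.float64(1.0), np.float64(-0.0), np.float64(-0.2)), (0.026, np.float64(-0.2), np.float64(-1.1), np.float64(0.6))] [(0.024, np.float64(1.1), np.float64(0.4), np.float64(0.8)), (0.022, np.float64(-1.7), np.float64(0.4), np.float64(11.1)), (0.02, np.float64(-2.6), np.float64(1.4), np.float64(19.0))] [ 0.44   -0.0506  0.1326] stop f [-2.7  0.7 20. ] open 25.179649883608864
rod z 0.02359948923162207 disc depth 0.04240051076837793
15.725
```

View pics/c1.png

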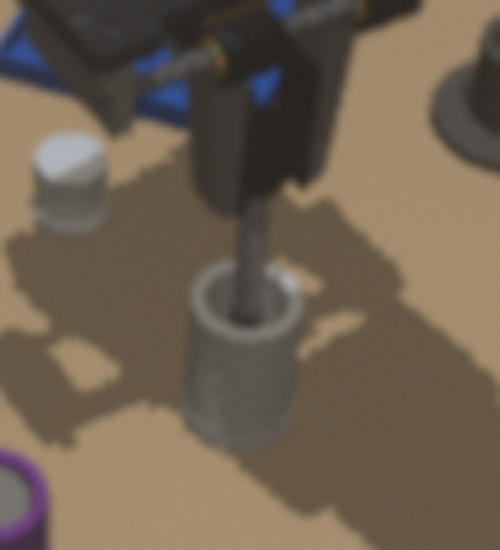

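The ring is inside the mouth at about (248,320), so C is part-used (depth 42 mm, hard stop at 20 N). B is next, then A, with a wrist look before each.

```bash
python3 - <<'E'
from h import *
R=down(np.radians(60)); p=bot.current_ee_pos(); bot.line_to([*p[:2],.25],R,.15)
w=bot.read_camera("wrist"); pickle.dump(w,open("w3.pkl","wb"))
B=[.547,.011]
bot.goto([*B,.25],R); bot.hold(.2)
w=bot.read_camera("wrist"); pickle.dump(w,open("w4.pkl","wb")); cv2.imwrite("pics/w4.png",w["pixels"])
print(proj(w,[*B,.07]),proj(w,[.687,-.083,.07]),bot.current_clock(),bot.current_opening()*92)
E
```

```text
[322.40047596 222.72831907] [311.34714275 382.83362114] 17.5417 24.97296845320941
```

View pics/w4.png

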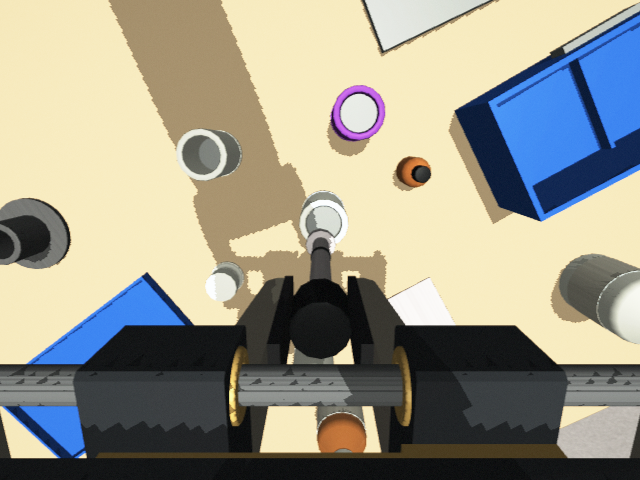

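C's disc is now deep, at (205,153). B's rim is at (325,221), about 2 mm off the prediction.

```bash
python3 - <<'E'
from h import *
w=pickle.load(open("w4.pkl","rb")); B=ray(w,325,221,.07); print(B)
R=down(np.radians(60)); d=push(B[:2],R); print("B rod z",d,"depth",.066-d)
c=bot.read_camera("side"); p=proj(c,[*B[:2],.07]).astype(int); x,y=p-[40,50]
a=cv2.resize(c["pixels"][y:y+100,x:x+80],None,fx=4,fy=4,interpolation=cv2.INTER_CUBIC)
p=bot.current_ee_pos(); bot.line_to([*p[:2],.25],R,.15)
A=[.685,-.083]
bot.goto([*A,.25],R); bot.hold(.2)
w=bot.read_camera("wrist"); pickle.dump(w,open("w5.pkl","wb"))
cv2.imwrite("pics/w5.png",np.hstack([a,w["pixels"][40:440,160:480]]))
print(proj(w,[*A,.07])-[160,40]+[320,0],bot.current_clock(),bot.current_opening()*92)
E
```

```text
[0.54679603 0.01388689 0.07      ]
[-0.1 -0.7 -1.6] [(0.066, np.float64(0.1), np.float64(0.3), np.float64(0.6)), (0.058, np.float64(0.6), np.float64(1.3), np.float64(1.3)), (0.05, np.float64(0.8), np.float64(0.7), np.float64(1.7)), (0.042, np.float64(0.7), np.float64(0.3), np.float64(1.2)), (0.034, np.float64(-0.1), np.float64(0.0), np.float64(0.8)), (0.026, np.float64(-0.5), np.float64(1.1), np.float64(1.3)), (0.018, np.float64(-1.9), np.float64(1.2), np.float64(10.1))] [(0.02, np.float64(0.5), np.float64(0.8), np.float64(1.9)), (0.018, np.float64(-1.9), np.float64(1.2), np.float64(10.1)), (0.016, np.float64(-2.5), np.float64(0.0), np.float64(18.7))] [0.5486 0.0133 0.1286] stop f [-4.7  0.  17.5] open 25.274969079851832
B rod z 0.01963176706188148 depth 0.04636823293811852
[480.54536582 183.45154101] 27.3 25.3415283907176
```

View pics/w5.png

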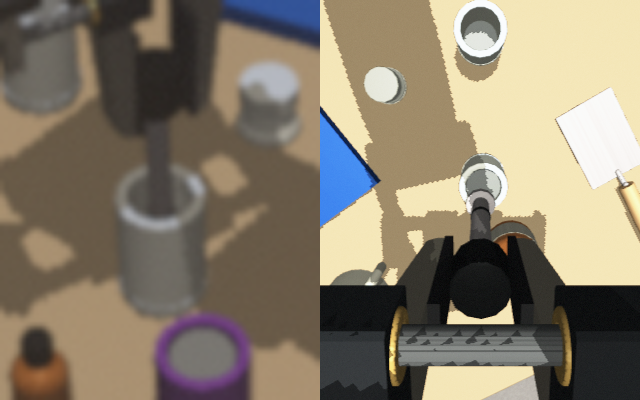

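B's ring is inside, so B is part-used (46 mm). A's rim is at crop (483,184), as predicted within 3 px.

```bash
python3 - <<'E'
from h import *
w=pickle.load(open("w5.pkl","rb")); A=ray(w,323,224,.07); print(A)
R=down(np.radians(60)); d=push(A[:2],R); print("A rod z",d,"depth",.066-d)
c=bot.read_camera("side"); p=proj(c,[*A[:2],.07]).astype(int); x,y=p-[40,50]
a=cv2.resize(c["pixels"][y:y+100,x:x+80],None,fx=4,fy=4,interpolation=cv2.INTER_CUBIC)
p=bot.current_ee_pos(); bot.line_to([*p[:2],.25],R,.15)
S=[.407,-.279]
bot.goto([*S,.25],R); bot.hold(.2)
w=bot.read_camera("wrist"); pickle.dump(w,open("w6.pkl","wb"))
cv2.imwrite("pics/w6.png",np.hstack([a,w["pixels"][40:440,160:480]]))
print(proj(w,[*S,.05])-[160,40]+[320,0],proj(w,[*S,.145])-[160,40]+[320,0],bot.current_clock(),bot.current_opening()*92)
E
```

```text
[ 0.68658419 -0.08128891  0.07      ]
[ 0.9 -0.4 -1.5] [(0.066, np.float64(-0.9), np.float64(0.7), np.float64(0.7)), (0.058, np.float64(-0.0), np.float64(0.8), np.float64(1.6)), (0.05, np.float64(-1.0), np.float64(-0.1), np.float64(1.4)), (0.042, np.float64(-1.1), np.float64(0.9), np.float64(0.8))] [(0.04, np.float64(-2.7), np.float64(1.1), np.float64(8.7)), (0.038, np.float64(-3.7), np.float64(1.6), np.float64(13.1)), (0.036, np.float64(-4.8), np.float64(1.9), np.float64(20.8))] [ 0.6887 -0.0821  0.1506] stop f [-3.9  1.3 20.4] open 25.26119360643169
A rod z 0.04156962991884801 depth 0.024430370081151995
[480.69592366 177.97675048] [481.04713999 201.98084943] 35.0167 25.012420542476605
```

View pics/w6.png

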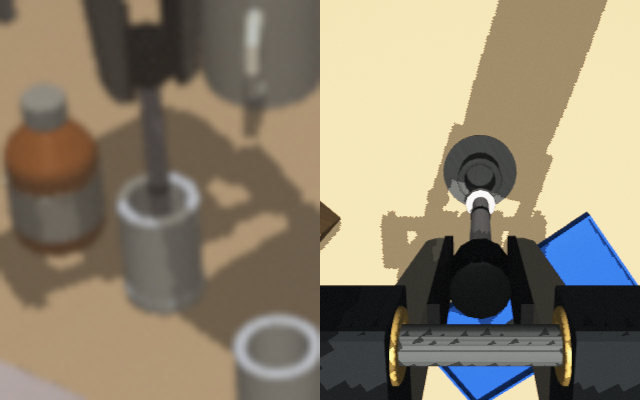

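A's ring shows above the mouth at (157,190), so A is well-filled (24 mm). The socket is centred at (480,176), as predicted. I'll put the rod back and take a fresh top view.

```bash
python3 - <<'E'
from h import *
R=down(np.radians(60)); S=[.407,-.280]; f0=bot.current_contact_force()
bot.line_to([*S,.175],R,.15)
for z in np.arange(.165,.1165,-.004):
    bot.line_to([*S,z],R,.06); f=bot.current_contact_force()-f0
    if np.abs(f).max()>8: break
print(z,f.round(1)); bot.set_gripper(.8,20); bot.hold(.2)
bot.line_to([*S,.25],R,.2)
w=bot.read_camera("wrist"); 
B=[.547,.0125]; bot.goto([*B,.25],down(0)); bot.hold(.1)
w2=bot.read_camera("wrist"); pickle.dump(w2,open("w7.pkl","wb"))
cv2.imwrite("pics/w7.png",np.hstack([w["pixels"][40:440,160:480],w2["pixels"][40:440,160:480]]))
print(proj(w2,[*B,.07])-[160,40]+[320,0],bot.current_clock())
h=cv2.cvtColor(w2["pixels"],cv2.COLOR_BGR2HSV); p=proj(w2,[*B,.07]).astype(int); print(h[p[1]-30:p[1]+30:4,p[0]].tolist())
E
```

```text
0.11699999999999997 [-1.2  0.4 -0.4]
[481.57247436 180.13275795] 42.5333
[[22, 74, 233], [21, 73, 233], [21, 73, 234], [21, 73, 234], [21, 74, 234], [21, 74, 233], [21, 73, 233], [21, 74, 234], [18, 90, 141], [18, 90, 141], [25, 44, 162], [26, 40, 127], [22, 54, 123], [21, 67, 110], [20, 69, 107]]
```

View pics/w7.png

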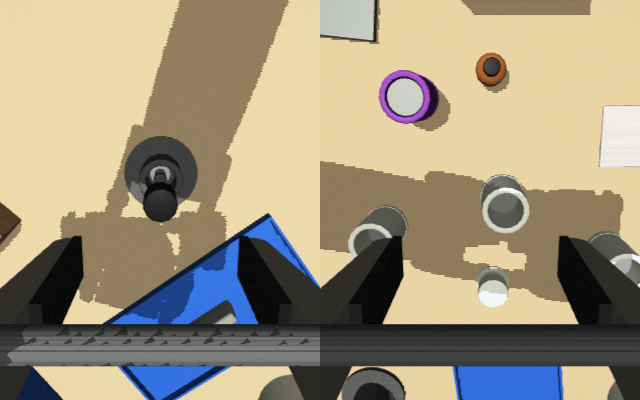

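The rod is back in the stand. B has been knocked aside: its rim is now at crop (505,210), where I predicted (482,180). I'll re-locate it and take it to the reorder tray.

```bash
cat >> h.py <<'E'
RT=np.array([.391,.253]); RY=np.array([np.cos(1.4648),np.sin(1.4648)]); H=.042
def pick(xy,a):
    R=down(a); bot.set_gripper(.95); bot.line_to([*xy,.2],R,.25); bot.line_to([*xy,.11],R,.2); bot.line_to([*xy,H],R,.12)
    bot.set_gripper(0,20); print("open mm",bot.current_opening()*92,"f",bot.current_contact_force().round(1))
    bot.line_to([*xy,.22],R,.2)
def place(xy,a,floor,rel):
    R=down(a); bot.goto([*xy,.22],R); bot.line_to([*xy,.13],R,.2); bot.line_to([*xy,floor+H+.012],R,.12); f0=bot.current_contact_force()
    bot.line_to([*xy,floor+H+.001],R,.04); print("place f",(bot.current_contact_force()-f0).round(1))
    bot.set_gripper(rel); bot.hold(.1); bot.line_to([*xy,.22],R,.2)
E
python3 - <<'E'
from h import *
w=pickle.load(open("w7.pkl","rb")); B=ray(w,345,250,.07)[:2]; print(B, "C",ray(w,210,278,.07))
pick(B,0); print(bot.current_opening()*92)
place(RT+.05*RY,1.4648-np.pi/2,.004,.8)
C=[.4378,-.0505]; bot.goto([*C,.25],down(0)); bot.set_gripper(.95); bot.hold(.1)
w=bot.read_camera("wrist"); pickle.dump(w,open("w8.pkl","wb")); c=bot.read_camera("top")
cv2.imwrite("pics/w8.png",np.hstack([w["pixels"][40:440,160:480],cv2.resize(c["pixels"][200:375,120:260],(320,400))]))
print(proj(w,[*C,.07])-[160,40],bot.current_clock())
E
```

```text
[ 0.56900707 -0.01606487] C [ 0.4401075  -0.04375911  0.07      ]
open mm 46.18738765992254 f [0.5 0.  0.1]
45.87949700300869
place f [ 0.3  0.9 -0.4]
[161.36042202 181.04136012] 53.1583
```

View pics/w8.png

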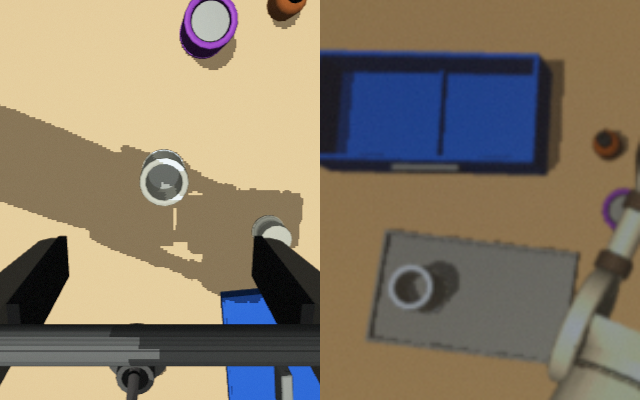

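B stands upright on the tray at (411,287). C's rim is at (164,180), where expected. I'll place C, then look at A.

```bash
python3 - <<'E'
from h import *
w=pickle.load(open("w8.pkl","rb")); C=ray(w,324,220,.07)[:2]; print(C)
pick(C,0); place(RT-.05*RY,1.4648-np.pi/2,.004,.8); print(bot.current_clock())
A=[.687,-.082]; bot.goto([*A,.25],down(-np.pi/2)); bot.set_gripper(.95); bot.hold(.1)
w=bot.read_camera("wrist"); pickle.dump(w,open("w9.pkl","wb")); c=bot.read_camera("top")
cv2.imwrite("pics/w9.png",np.hstack([w["pixels"][40:440,160:480],cv2.resize(c["pixels"][200:375,120:260],(320,400))]))
print(proj(w,[*A,.07])-[160,40],bot.current_clock())
E
```

```text
[ 0.44023233 -0.04952334]
open mm 45.746244726418176 f [ 1.3 -0.3  1.4]
place f [-1.1 -0.9 -0.1]
61.2667
[159.28167259 180.26263231] 63.4
```

View pics/w9.png

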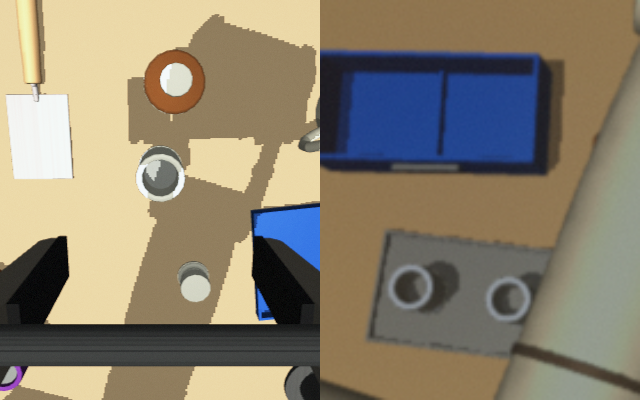

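Both part-used tubes stand on the tray, at (411,287) and (508,298). A's rim is at (160,177).

```bash
python3 - <<'E'
from h import *
w=pickle.load(open("w9.pkl","rb")); A=ray(w,320,217,.07)[:2]; print(A)
pick(A,-np.pi/2); place([.581,.242],-np.pi/2,.005,.65); print(bot.current_clock())
w=bot.read_camera("wrist")
L=[.5856,-.3155]; bot.goto([*L,.3],down(.108)); bot.set_gripper(.6); bot.hold(.2)
w2=bot.read_camera("wrist"); pickle.dump(w2,open("w10.pkl","wb")); c=bot.read_camera("top"); pickle.dump(c,open("top1.pkl","wb"))
cv2.imwrite("pics/w10.png",np.hstack([cv2.resize(w["pixels"][:,:],(320,240)),cv2.resize(c["pixels"][200:375,:260],(357,240))]))
h=cv2.cvtColor(c["pixels"],cv2.COLOR_BGR2HSV); m=cv2.inRange(h,(105,120,20),(130,255,255)); m[:,:340]=0;m[:,490:]=0;m=cv2.morphologyEx(m,cv2.MORPH_CLOSE,np.ones((7,7)))
print("lift top",rect(c,m,.015))
cv2.imwrite("pics/w10b.png",np.vstack([w2["pixels"],cv2.resize(cv2.imread("pics/w10.png"),(640,227))])[:600*2]) 
print(proj(w2,[*L,.037]),bot.current_clock())
v=cv2.imread("pics/w10b.png"); cv2.imwrite("pics/w10c.png",cv2.resize(v,None,fx=.8,fy=.8))
E
```

```text
[ 0.69005561 -0.08266341]
open mm 45.05665236526805 f [-0.8 -0.4 -0.4]
place f [ 0.2 -0.1 -2.2]
71.6167
lift top (array([ 0.54990454, -0.4116918 ]), [37.571372985839844, 64.99861907958984], np.float64(1.6869952882534498))
[321.19970123 206.92906646] 74.4333
```

View pics/w10c.png

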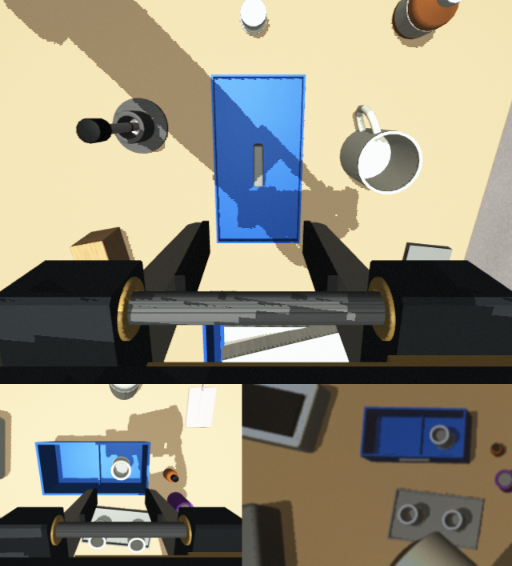

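A stands in the right-hand bay (lower-left view, at about (120,468)). The lift tray is fully visible in the wrist view, (210..305, 75..243). I'll measure both the tray and the case with the wrist camera.

```bash
python3 - <<'E'
from h import *
def blue(c): 
    h=cv2.cvtColor(c["pixels"],cv2.COLOR_BGR2HSV); return cv2.inRange(h,(102,90,20),(130,255,255))
def big(c,m,z):
    r=rect(c,m,z); return r[0].round(4),np.round(r[1]),round(r[2],4)
w=pickle.load(open("w10.pkl","rb")); m=blue(w); m[312:]=0; m=cv2.morphologyEx(m,cv2.MORPH_CLOSE,np.ones((9,9)))
print("lift",big(w,m,.015))
bot.goto([.56,.298,.42],down(0)); bot.hold(.3)
w=bot.read_camera("wrist"); pickle.dump(w,open("w11.pkl","wb")); m=blue(w); m=cv2.morphologyEx(m,cv2.MORPH_CLOSE,np.ones((9,9)))
k=max(cv2.findContours(m,0,1)[0],key=cv2.contourArea); print(cv2.boundingRect(k)); print("case wrist",big(w,m,.084))
c=pickle.load(open("top1.pkl","rb")); m=blue(c); m[:,230:]=0; m=cv2.morphologyEx(m,cv2.MORPH_CLOSE,np.ones((5,5))); print("case top",big(c,m,.084))
m=blue(c); m[:,:355]=0; m[:,485:]=0
E
```

```text
lift (array([ 0.5873, -0.3166]), array([132., 250.]), np.float64(1.6816))
(294, 102, 92, 180)
case wrist (array([0.583 , 0.2994]), array([116., 235.]), np.float64(1.5696))
case top (array([0.5777, 0.2986]), array([125., 238.]), np.float64(1.569))
```

```bash
python3 - <<'E'
from h import *
L=[.5873,-.3166]; R=down(.1108); T=[.583,.2994]; R2=down(-.0012); z0=.012
bot.goto([*L,.2],R); bot.set_gripper(.5)
bot.line_to([*L,.06],R,.2); f0=bot.current_contact_force(); bot.line_to([*L,z0],R,.08); print("f",(bot.current_contact_force()-f0).round(1))
bot.set_gripper(0,50); print(bot.current_opening()*92)
bot.line_to([*L,.27],R,.15); print(bot.current_opening()*92,bot.current_contact_force().round(1))
bot.goto([.64,0,.27],down(0.05)); bot.goto([*T,.27],R2); bot.hold(.3)
w=bot.read_camera("wrist"); pickle.dump(w,open("w12.pkl","wb")); c=bot.read_camera("side")
cv2.imwrite("pics/w12.png",np.hstack([w["pixels"],c["pixels"]])[:,:,:].copy()); v=cv2.imread("pics/w12.png"); cv2.imwrite("pics/w12.png",cv2.resize(v,(800,300)))
h=cv2.cvtColor(w["pixels"],cv2.COLOR_BGR2HSV); m=cv2.inRange(h,(102,90,20),(130,255,255)); m[330:]=0; m=cv2.morphologyEx(m,cv2.MORPH_CLOSE,np.ones((9,9)))
print(rect(w,m,.27-z0+.015),bot.current_ee_pos(),bot.current_clock())
E
```

```text
f [ 0.8 -0.6  0.2]
13.561904651952004
13.641785343569186 [-0.3  0.1 -3. ]
(array([0.58230603, 0.35231549]), [131.3177032470703, 136.54327392578125], np.float64(1.5675591213318507)) [0.58323583 0.29894795 0.27002241] 86.5167
```

View pics/w12.png

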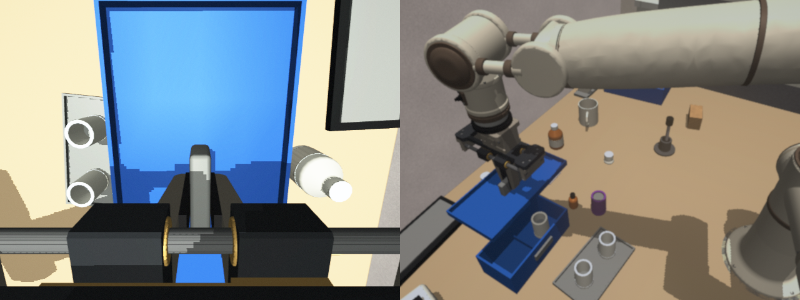

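The tray hangs level over the case, and its x and yaw agree within 1 mm and 2 mrad. I'll set it down.

```bash
python3 - <<'E'
from h import *
T=[.583,.2994]; R2=down(-.0012)
bot.line_to([*T,.13],R2,.12); bot.hold(.2); f0=bot.current_contact_force()
for z in np.arange(.108,.0935,-.002):
    bot.line_to([*T,z],R2,.04); f=bot.current_contact_force()-f0
    if f[2]>3: break
print(z,f.round(1)); bot.set_gripper(.35); bot.hold(.2)
bot.line_to([*T,.2],R2,.1); bot.goto([.56,.298,.42],down(0)); bot.hold(.3)
w=bot.read_camera("wrist"); bot.goto([.42,-.02,.42],down(0)); bot.hold(.3); c=bot.read_camera("top"); s=bot.read_camera("side")
for n,k in(("w",w),("t",c)):
    h=cv2.cvtColor(k["pixels"],cv2.COLOR_BGR2HSV); m=cv2.inRange(h,(102,90,20),(130,255,255))
    if n=="t": m[:,240:]=0
    m=cv2.morphologyEx(m,cv2.MORPH_CLOSE,np.ones((9,9))); print(n,rect(k,m,.099))
cv2.imwrite("pics/f.png",np.hstack([cv2.resize(c["pixels"][120:400,90:480],(418,300)),cv2.resize(s["pixels"],(400,300))])[:,:800]); print(bot.current_clock())
E
```

```text
0.09399999999999999 [-3.9 -1.8 10.7]
w (array([0.58178864, 0.29894324]), [130.87545776367188, 250.64218139648438], np.float64(1.5677675136871494))
t (array([0.57963123, 0.29689972]), [133.83982849121094, 256.0595703125], np.float64(1.5689080124239758))
95.2917
```

View pics/f.png

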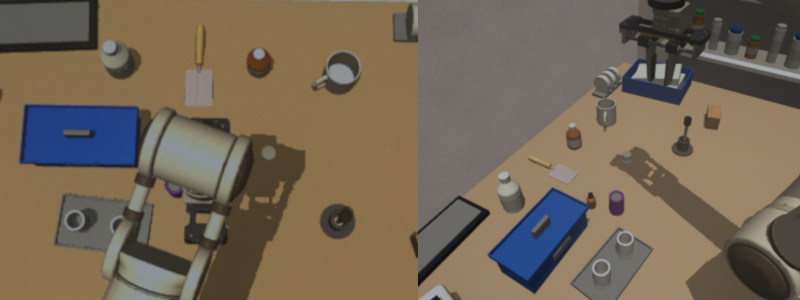

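```bash
python3 -c "
from workcell import bot
bot.hold(.5); print(bot.current_contact_force().round(1)); bot.job_done()"
```

```text
[ 0.2 -0.5  0.5]
the job is handed in; nothing more can be done
```

The job is finished and handed in at about 96 s on the robot's clock, well inside the 210 s limit.

- **Readings:** three white tubes were present, and each disc was pushed to a hard stop of about 17–20 N. The far tube stopped at 24 mm with the ring showing, so it is well-filled. The other two stopped at 42 mm and 46 mm with the ring inside, so they are part-used.
- **Placing:** after all three were pushed, I put the rod back in its stand. The two part-used tubes went on the reorder tray, and the well-filled one into a case bay. The lift-out tray went on the case last.
- **A knock during the run:** one part-used tube had shifted about 4 cm after it was pushed, so I found it again with the wrist camera before picking it up.
- **Last checks:** the final pictures show both tubes upright on the reorder tray, the rod upright, and the lift-out tray squarely on the case. The wrist camera puts the lift-out tray within about 1.5 mm and 0.1° of the case.
- **Disagreements:** the top camera put the lift-out tray about 2 mm away from the wrist camera's reading in each direction, within calibration. The sliding force on the discs stayed mostly within sensor noise, so the depths rest on the hard stops and the ring pictures.

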